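# Pull-test the new key rail

## Robot

A 6-joint arm with a two-finger parallel gripper is mounted at the origin on the work surface. World frame = base frame: x ahead of the robot, y to its left, z up, the work surface at z = 0. Lengths are in m, angles in degrees, forces in N, time in s.
With the tool pointing down it reaches from about 0.35 to 0.925 m from the base axis. Payload 6.4 kg.
Tool frame: the origin (TCP) lies at the very end of the fingers, on their centre line; the grasp point (between the pads) lies 19 mm behind it; z points along the fingers, y is the line along which they close (so a half turn about z gives the same grasp; the last joint's range is limited). The gripper opens to 85 mm and grips with 20 to 120 N. Pads are 22 mm wide; open, the fingers measure 114 mm over their backs; the gripper's body (76 mm by 85 mm) begins 54 mm behind the grasp point. The pads swing forward as they close: fully open they stand 13 mm farther back than shut.
Start: joints at [-79.475, 14.043, 89.255, -0, 76.702, -9.975], TCP at [0.228, -0.609, 0.231] pointing down, gripper open.
Joint ranges: [-179.41, 179.41], [-58.25, 129.5], [7.25, 145.43], [-54.29, 234.29], [11.92, 165.04], [-157.13, 157.13]. Speed limits (degrees/s): [147.25, 147.25, 180, 180, 180, 180].

## Interface

Orientations are given as [roll, pitch, yaw] about the fixed x, y, z axes, in that order (R = Rz(yaw) Ry(pitch) Rx(roll)).
In Python, from cell import r, imaging gives the robot as it stands.
- The arm moves only by the tool servo_tool, never from a script. Its argument "commands" is a list of rows, each a list of 6 numbers: the shift along the tool's x, y, z in units of 0.2 m (1.0 is 0.2 m), then the turn, a rotation vector about the tool's x, y, z in units of pi/2 rad (1.0 is pi/2 rad). In form: [[dx, dy, dz, wx, wy, wz], ...]. A call has 1 to 20 rows; each row is the pose to reach, as a shift and turn from the pose commanded when the call began, along the tool's axes at that moment; what a row does not reach only later rows make up. A row lasts 1/12 s, in which the tool goes at most 41.7 mm and 7.16 degrees, less where a joint would pass 70% of its speed; a pose out of reach is approached as far as the arm can. A call with a number of a shift or a turn outside -1 to 1 is refused whole. A call with a gripper value outside its range is refused whole. "gripper" is the closure, from -1 (fully open) to 1 (shut), set as the call begins (left out, the last holds). The fingers move at their own pace and stop on an object; the grip force is fixed at half the most. Time passes only in rows, so rows that repeat a pose let the fingers close. It gives the time, the measured TCP pose, the force, the opening and the grip force at its end, in the units of the state.
- r.get_obs(): the state, without advancing time (a new reading comes with each control period).
- imaging.get_image(name): name is "scene" or "top"; returns a dict with "img" (384x512x3 uint8, red, green, blue), "camera_matrix" (3x3 intrinsics, pixels), "origin" and "orientation" of the camera in the world. Camera axes: x right, y up, looking along -z (the intrinsics and any distortion apply to the point x, -y, -z); pixel columns grow to the right and rows downward; lengths in m; the calibration is good to about 2 mm. A picture is of the moment at which its call begins. There is no depth.
- r.hand_in(): hands the job in; it is judged then, once.
Trained networks look in a picture, given as the dict that the camera call returned (one of the last four; its "shot" number tells which), for a name from the list of things; names that differ only in an ending like _2 or _b are one class to them, and where a whole thing is asked for, a point or a joint stands for the part that bears it (a point fixed in the world has none). Each returns a list of dicts, best first, with "p" (0 to 1); they miss things now and then, are a little off and sometimes report something else, mostly with a low value. They report only what shows in the picture. A call takes as long as a camera call. They do not tell look-alikes from the thing itself.
- imaging.cut_out(picture, thing): "mask" (384x512 bool, what is visible of it) and "at" ([column, row] as shares, 0 to 1, of the picture: columns of its width, rows of its height, amid what is visible of it).
- imaging.place_of(picture, thing): "at" ([column, row] as shares, 0 to 1, of the picture: columns of its width, rows of its height: a listed point, or the origin of a listed thing).
The state is a dict: "t": time; "joints": joint angles; "joint_vel": joint speeds; "joint_torque": joint torques, N m; "eef_pos": TCP position; "eef_rot": TCP orientation; "contact_force": force on the tool from outside, world axes, zero at the start; "torque": the same for the moment, N m; "width": finger opening in m; "gripper_force": force on a finger pad.
Only numpy, scipy, OpenCV 4.12 (cv2) and the standard library are available. Lean on these libraries where they do the work, as an engineer would, in place of code of your own. Each camera call takes 0.05 s, during which the arm holds its last target. There are 200 camera calls.

## Task

The steel key rail has just been stuck to the letter cubby: test it before keys go on it. Hook the orange spring gauge over the rail's bar, draw it straight out from the cubby until the green band on its plunger comes to the mouth of the housing, short of the red, and hold it there for two seconds. Then ease it back to zero without letting it snap, unhook it and lay it flat inside the open wooden box, leaving everything else where it is.

Things in the scene. Friction and masses are not known exactly. Their poses are not given: they have to be found in the camera images.
- gauge: Orange spring pull gauge with black ends, loose on the shelf, 0.27 kg, 199 mm long from steel ring (x = -88 mm) to hook. Housing 120 (x) x 34 (y) x 36 mm high; origin at the centre of its underside, +x along it towards the hook, z up. The plunger and hook come out of the mouth at x = +60 mm. Grip the housing's sides (34 mm) near the middle, from above.
- plunger (a joint): How far the sprung plunger is drawn out of the housing, m: 0 at rest, 0.060 at most. The spring pulls it home with 250 N/m (0.041 m is about 10 N). Its 13 mm square bar carries colours, read at the mouth: white 0 to 0.035, green 0.035 to 0.047 (9 to 12 N), red beyond.
- hook (a point): Inside the bend of the hook, where the middle of the rail's bar sits when pulled; plunger home: x = +101, y = 0, z = +16 mm in the gauge's frame. It moves out with the plunger. The hook is 6 mm steel wire bent down, open towards the gauge's underside: straight shank at z = 30, leg at x = 108, tip turned back to x = 98, z = 3.5 mm.
- rail: Stick-on key rail on the cubby's front, fixed: white backing plate and a level round steel bar, 8 mm diameter, 100 mm long, its middle line 40 mm clear of the cubby's face on an arm at each end. Origin at the middle of the bar, 90 mm above the shelf; y along the bar, +x into the cubby, z up. Pull along its -x.
- cubby: Dark teak letter cubby with letters standing in it, fixed, 120 deep (x) x 200 wide (y) x 165 mm high (letters to 182 mm); origin at the centre of its underside. Its front face, with the rail, looks to its own -x; the rail's bar is 100 mm in front of the origin.
- tray: Open box of pale wood, fixed, outside 240 (x) x 120 (y) x 30 mm high, walls 5 mm, inner floor 5 mm above the shelf, inside 230 x 110 mm; origin at the centre of its underside, x along its length. The gauge goes in lengthwise, either way round.
- stand: Charcoal phone charging stand, 85 x 90 mm, 110 mm high, loose; origin at the centre of its underside. Bystander.
- dish: Mustard ceramic dish, 120 mm across, 35 mm high, loose; origin at the centre of its underside. Bystander.
- glasses_case: Clear sunglasses case, closed, 66 (x) x 160 (y) x 49 mm high, loose; origin at the centre of its underside. Bystander.
- lock_key: Folding steel bike lock key, about 115 mm long, 9 mm high, loose. Bystander.
- bike_lock: Folded steel bike lock, 190 x 56 x 34 mm, loose. Bystander.
- bike_light: Black bike light, 81 mm long, 43 mm high, loose. Bystander.
- tape_roll: Roll of tape lying flat, 90 mm across, 24 mm high, loose. Bystander.
- hook_gap (a point): Middle of the hook's opening, on the plunger, 20 mm nearer the housing than point hook (x = +81, z = +16 mm, plunger home). Going in and out of the hook from above, the bar must pass up and down here, between the plunger's black end cap (x = 66 mm) and the hook's tip (x = 95 mm).
Mind the look-alikes: they are no part of the job. Of the things like the gauge, leave any that is yellow; of the rest the smaller one is meant.

How it is judged (in metres and radians):
On the way, in this order (a step that is already met when the one before it is completed fails the run):
1. The hook pulls on the rail's bar, the gauge straight out from the cubby (within 0.3 rad), with the green band at the mouth (plunger 0.034 to 0.048 m), for 1.5 s (value of joint plunger between 0.034 and 0.048 m and contact force between gauge and rail above 6 N and angle between the x axis of gauge and the x axis of rail, either way round below 0.3 rad), for 1.5 s.
2. The plunger is back home (under 0.005 m) with the hook still round the bar (value of joint plunger below 0.005 m and horizontal distance between hook and rail below 0.07 m and z of hook in the frame of rail between -0.016 and 0.016 m), for 0.05 s.
At the end, for the whole second after the job is handed in: The gauge lies at rest, flat (within 0.08 rad) and upright on the floor of the wooden box (underside less than 10 mm above the shelf, origin within 40 mm lengthwise and 45 mm crosswise of the box's centre), plunger home (under 5 mm) (x of gauge in the frame of tray between -0.04 and 0.04 m and y of gauge in the frame of tray between -0.045 and 0.045 m and z of gauge in the frame of tray below 0.01 m and angle between gauge's own z axis and vertical below 0.08 rad and value of joint plunger below 0.005 m and linear speed of gauge below 0.02 m/s and angular speed of gauge below 0.2 rad/s); the robot touches nothing.
It fails at once if the gauge is drawn into the red (plunger beyond 0.050 m) (value of joint plunger above 0.05 m).
It fails at once if the plunger snaps back (faster than 0.3 m/s) (velocity of joint plunger below -0.3 m/s).
It fails at once if the gauge is dropped (moving faster than 0.7 m/s with no finger on it) (linear speed of gauge above 0.7 m/s and contact force between the fingers and gauge below 0.1 N).
It fails at once if a bystander is moved by more than 30 mm (distance of any of stand, dish, glasses_case, lock_key, bike_lock, bike_light, tape_roll from where it was at the start of the episode above 0.03 m).
It also fails if it takes over 58 s, if anything falls off the work surface, if the arm or the gripper's body presses on something with over 40 N, if the wrist force passes 120 N, or if a joint passes its speed limit or range.

## Working session

There is one attempt and no reset: what is moved stays moved. The work goes in short steps, Python scripts to look and compute and a tool call to move; the robot and the scene stay as the last step left them, time stands still between calls to the robot, and variables do not carry over. Pictures are saved under pics/ and viewed, at most 11 in all, crops included, and the job is handed in when it is done.

Besides the shell and the picture viewer there is one more tool, called after "Call:" in YAML: its name, and indented under it one key for each argument. servo_tool: Moves the arm, as the interface text tells. Shifts and turns lie within -1 to 1; 1 stands for 0.2 m of shift or pi/2 rad of turn. Its arguments: {"type":"object","properties":{"commands":{"type":"array"},"gripper":{"type":"number"}},"required":["commands"]}

```bash
mkdir -p pics; cat > h.py <<'E'
import numpy as np, cv2
from scipy.spatial.transform import Rotation as Ro
from cell import r, imaging
def ori(o):
    o=np.array(o,float)
    return o if o.shape==(3,3) else Ro.from_euler('xyz',o,degrees=True).as_matrix()
def ray(p,uv):
    K=np.array(p["camera_matrix"]);d=np.array([(uv[0]-K[0,2])/K[0,0],-(uv[1]-K[1,2])/K[1,1],-1])
    return np.array(p["origin"]),ori(p["orientation"])@d
def onz(p,uv,z):
    o,d=ray(p,uv);return o+d*(z-o[2])/d[2]
def proj(p,X):
    K=np.array(p["camera_matrix"]);c=ori(p["orientation"]).T@(np.array(X)-p["origin"])
    return np.array([K[0,2]-K[0,0]*c[0]/c[2],K[1,2]+K[1,1]*c[1]/c[2]])
def tri(p,a,q,b):
    o1,d1=ray(p,a);o2,d2=ray(q,b);s=np.linalg.lstsq(np.c_[d1,-d2],o2-o1,rcond=None)[0]
    x,y=o1+d1*s[0],o2+d2*s[1];return (x+y)/2,np.linalg.norm(x-y)
px=lambda a:np.array(a)*[512,384]
E
python3 - <<'E'
from h import *
S=imaging.get_image("scene");T=imaging.get_image("top")
for p,n in((S,"scene"),(T,"top")):
    cv2.imwrite(f"pics/{n}0.png",cv2.resize(p["img"][:,:,::-1],(800,600),interpolation=cv2.INTER_CUBIC))
    print(n,p["origin"],p["orientation"],p["camera_matrix"],[k for k in p])
    for t in "gauge hook hook_gap rail cubby tray plunger".split():
        print(t,[(px(d["at"]).round(1).tolist(),round(d["p"],2)) for d in imaging.place_of(p,t)] if t!="plunger" else "")
print(r.get_obs())
E
```

```text
scene [ 1.23066168 -0.32309563  1.32418829] [32.34935534 -0.65596627 67.30249795] [[372.25211294   0.         250.52370472]
 [  0.         372.25211294 188.81197901]
 [  0.           0.           1.        ]] ['img', 'camera_matrix', 'origin', 'orientation', 'shot']
gauge [([168.2, 167.8], 0.89), ([101.4, 210.3], 0.87), ([187.8, 216.0], 0.58)]
hook [([153.7, 140.9], 0.57), ([206.8, 230.7], 0.56), ([119.1, 211.0], 0.52)]
hook_gap [([116.8, 206.8], 0.6), ([202.2, 228.7], 0.56), ([153.9, 150.8], 0.4)]
rail [([312.9, 182.1], 0.59), ([190.7, 217.7], 0.55), ([240.2, 193.1], 0.49)]
cubby [([326.0, 183.5], 0.67), ([357.0, 137.3], 0.65)]
tray [([239.5, 195.6], 0.9)]
plunger 
top [ 0.2363949  -0.00659715  1.48350305] [ 11.05030814  -0.33339003 -90.21528119] [[420.64713536   0.         255.86790778]
 [  0.         420.64713536 190.3518937 ]
 [  0.           0.           1.        ]] ['img', 'camera_matrix', 'origin', 'orientation', 'shot']
gauge [([326.5, 198.8], 0.92), ([420.7, 252.7], 0.85), ([332.9, 276.3], 0.62)]
hook [([399.2, 231.1], 0.62), ([309.6, 172.9], 0.44)]
hook_gap [([400.8, 233.6], 0.44), ([316.8, 179.1], 0.38)]
rail [([182.6, 170.3], 0.49)]
cubby [([163.9, 181.9], 0.72)]
tray [([263.7, 203.4], 0.88)]
plunger 
{'t': 0.7, 'joints': array([-7.94755250e+01,  1.40404065e+01,  8.92545722e+01, -4.84654055e-04,
        7.67005054e+01, -9.97470962e+00]), 'joint_vel': array([ 0.00086234, -0.01256242, -0.00353   ,  0.07460179,  0.0467739 ,
        0.01336789]), 'joint_torque': array([ 8.21055492e-04, -4.29399812e+01, -3.26353526e+01, -2.03711949e-05,
        4.90126768e-04,  4.18562294e-06]), 'eef_pos': array([ 0.22763938, -0.60886134,  0.23132887]), 'eef_rot': array([1.79995634e+02, 1.24676200e-03, 2.04992960e+01]), 'contact_force': array([-0.42772673, -1.35813421, -0.5900264 ]), 'torque': array([ 0.0203277 ,  0.00415017, -0.0325201 ]), 'gripper_force': 0.0, 'width': 0.08561222328844058}
```

View pics/scene0.png

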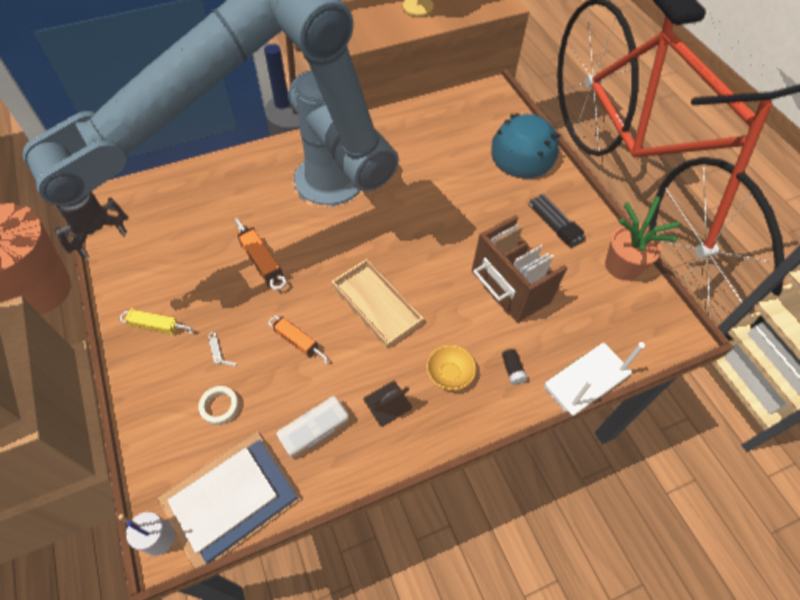

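View pics/top0.png

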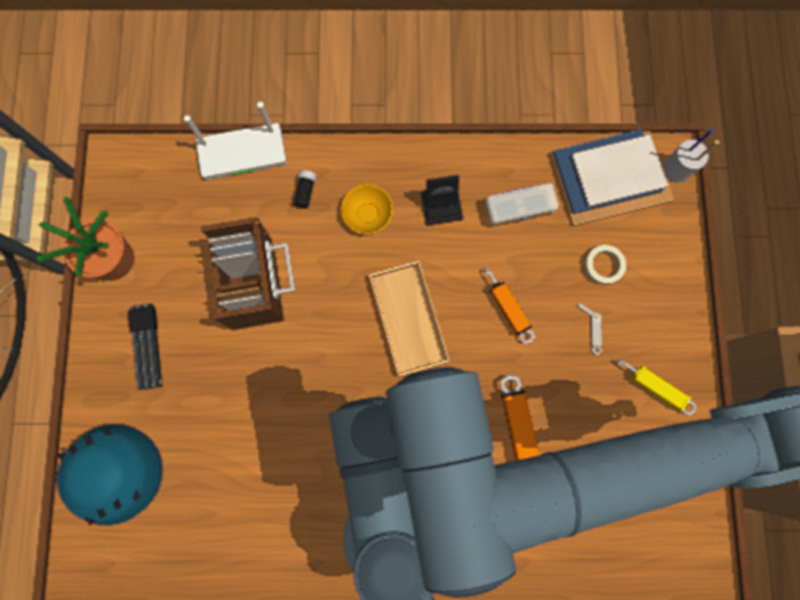

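The small orange gauge shows at scene (297,337)/top (510,308) of the 800-px pictures, its hook towards the stand. The rail is at scene (494,280)/top (283,268), facing -y, and the tray is at top (408,318). The big orange and yellow gauges are the decoys.

```bash
python3 - <<'E'
from h import *
S=imaging.get_image("scene");T=imaging.get_image("top")
for n,a,b in [("gauge",(187.8,216),(326.5,198.8)),("hook",(206.8,230.7),(309.6,172.9)),("gap",(202.2,228.7),(316.8,179.1)),("rail",(312.9,182.1),(182.6,170.3)),("tray",(239.5,195.6),(263.7,203.4))]:
    print(n,tri(S,a,T,b))
def near(p,t,c):
    L=[d for d in imaging.cut_out(p,t)]
    L.sort(key=lambda d:np.hypot(*(px(d["at"])-c)));return L[0]["mask"]
for t,cs,ct in [("gauge",(188,216),(326,199)),("tray",(240,195),(263,203)),("cubby",(330,170),(160,175))]:
  for p,c in((S,cs),(T,ct)):
    m=near(p,t,c).astype(np.uint8);ys,xs=np.nonzero(m)
    b=cv2.boxPoints(cv2.minAreaRect(np.c_[xs,ys].astype(np.float32)))
    print(t,m.sum(),b.round(1).tolist(), [onz(p,q,{"gauge":.018,"tray":.03,"cubby":.165}[t]).round(4)[:2].tolist() for q in b])
# gauge housing orange
hsv=cv2.cvtColor(T["img"],cv2.COLOR_RGB2HSV);m=near(T,"gauge",(326,199))
print(hsv[199,326])
mm=cv2.dilate(m.astype(np.uint8),np.ones((3,3)))*((hsv[...,1]>190)&(hsv[...,0]<16)&(hsv[...,2]>150))
ys,xs=np.nonzero(mm);print(mm.sum(),cv2.minAreaRect(np.c_[xs,ys].astype(np.float32)))
a=cv2.resize(T["img"][140:240,110:360,::-1],(800,320),interpolation=cv2.INTER_CUBIC)
b=cv2.resize(S["img"][140:245,165:335,::-1],(453,280),interpolation=cv2.INTER_CUBIC)
o=np.zeros((600,800,3),np.uint8);o[:320]=a;o[320:,:453]=b
cv2.imwrite("pics/c1.png",o)
E
```

```text
gauge (array([ 0.49255959, -0.26815807,  0.01045812]), np.float64(0.0015118318646099764))
hook (array([ 0.585406  , -0.21501756,  0.01309179]), np.float64(0.011295157634568112))
gap (array([ 0.56553504, -0.23466585,  0.0075456 ]), np.float64(0.0019334294077233089))
rail (array([0.57911198, 0.23384099, 0.08868967]), np.float64(0.00047952403844777095))
tray (array([ 0.47820619, -0.04286428,  0.00422717]), np.float64(0.002413049121875129))
gauge 368 [[171.6999969482422, 208.89999389648438], [178.0, 200.3000030517578], [212.6999969482422, 225.89999389648438], [206.39999389648438, 234.5]] [[0.4411, -0.319], [0.4124, -0.2842], [0.5754, -0.1926], [0.6007, -0.2273]]
gauge 483 [[305.3999938964844, 174.6999969482422], [315.6000061035156, 168.60000610351562], [343.70001220703125, 215.60000610351562], [333.6000061035156, 221.60000610351562]] [[0.579, -0.1938], [0.6014, -0.2308], [0.4315, -0.3245], [0.4102, -0.288]]
tray 1702 [[209.5, 182.10000610351562], [232.6999969482422, 160.8000030517578], [272.29998779296875, 204.10000610351562], [249.10000610351562, 225.3000030517578]] [[0.3848, -0.1382], 
[... 183 characters left out ...]
51562], [253.89999389648438, 241.60000610351562]] [[0.5752, 0.058], [0.6097, -0.0603], [0.373, -0.1237], [0.3407, -0.0086]]
cubby 2309 [[290.70001220703125, 164.8000030517578], [324.3999938964844, 132.1999969482422], [367.70001220703125, 176.89999389648438], [334.0, 209.5]] [[0.5161, 0.1578], [0.4199, 0.3579], [0.677, 0.4029], [0.7522, 0.2147]]
cubby 2892 [[127.4000015258789, 143.89999389648438], [181.5, 136.1999969482422], [191.3000030517578, 205.39999389648438], [137.3000030517578, 213.10000610351562]] [[0.649, 0.4027], [0.675, 0.2276], [0.4459, 0.1894], [0.4217, 0.3591]]
[ 16 244 238]
157 ((327.031494140625, 196.3696746826172), (31.571426391601562, 10.191977500915527), 58.570438385009766)
```

View pics/c1.png

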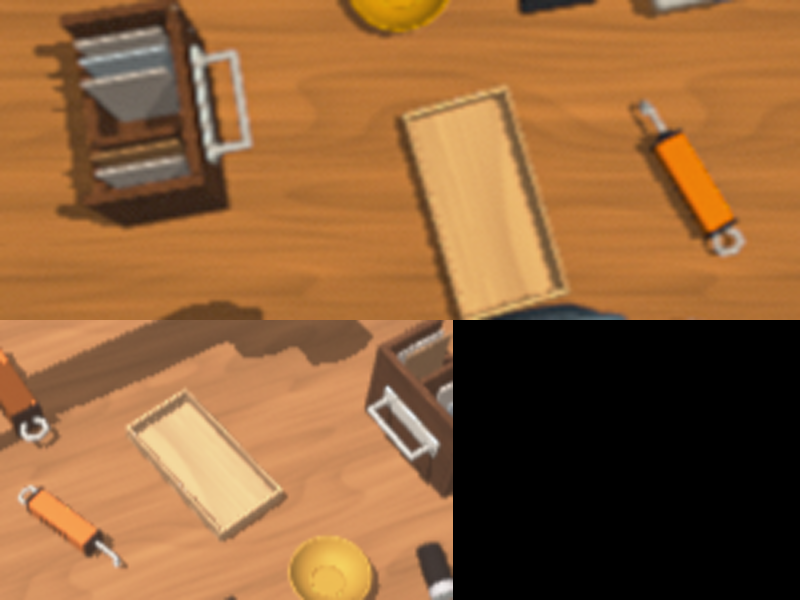

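```bash
python3 - <<'E'
from h import *
S=imaging.get_image("scene");T=imaging.get_image("top")
t=lambda x,y:(x/3.2+110,y/3.2+140); s=lambda x,y:(x/2.665+165,(y-320)/2.667+140)
m=onz(T,t(668,134),.036);k=onz(T,t(724,229),.036);v=m-k
print("housing",m,k,np.linalg.norm(v),(m+k)/2,np.degrees(np.arctan2(v[1],v[0])))
for e in(((371,409),(234,54)),((411,457),(247,147))): print("bar",tri(S,s(*e[0]),T,t(*e[1])),onz(T,t(*e[1]),.09))
print("ringtop/hook",onz(T,t(647,105),.03),onz(T,t(728,240),.02))
for q in((405,118),(504,92),(565,291),(465,318)): print("tray",onz(T,t(*q),.03))
for q in((205,85),(216,160)): print("plate",onz(T,t(*q),.09))
print("cubby front top", onz(T,t(178,5),.165),onz(T,t(207,185),.165),onz(T,t(228,207),0))
E
```

```text
housing [ 0.54890033 -0.2377449   0.036     ] [ 0.44320066 -0.29520456  0.036     ] 0.12030807953265336 [ 0.49605049 -0.26647473  0.036     ] 28.52905563473197
bar (array([0.59023944, 0.19619861, 0.19223069]), np.float64(0.03975541101463646)) [0.62598738 0.23298961 0.09      ]
bar (array([ 0.56132106,  0.26219256, -0.03050606]), np.float64(0.0570174438837896)) [0.52431311 0.21629272 0.09      ]
ringtop/hook [ 0.58318354 -0.21643695  0.03      ] [ 0.43330549 -0.30229375  0.02      ]
tray [0.56903783 0.0520753  0.03      ]
tray [ 0.59840322 -0.05779131  0.03      ]
tray [ 0.37698727 -0.12169961  0.03      ]
tray [ 0.34828613 -0.01356334  0.03      ]
plate [0.59187004 0.26284975 0.09      ]
plate [0.51040843 0.24854521 0.09      ]
cubby front top [0.65686426 0.27866577 0.165     ] [0.47037197 0.24293686 0.165     ] [0.47469364 0.24996281 0.        ]
```

Call:
servo_tool:
  commands:
    - [0.9275,-0.567,0,0,0,-0.045]
    - [0.9275,-0.567,0,0,0,-0.045]
    - [0.9275,-0.567,0,0,0,-0.09]
    - [0.9275,-0.567,0,0,0,-0.09]
    - [0.9275,-0.567,0,0,0,-0.09]
    - [0.9275,-0.567,0,0,0,-0.09]
    - [0.9275,-0.567,0,0,0,-0.09]
    - [0.9275,-0.567,0,0,0,-0.09]
  gripper: -0.5

```text
t: 1.92
eef_pos: [0.3617, -0.4379, 0.2316]
eef_rot: [180.0, 0.0, 28.7]
contact_force: [-0.3, -0.5, -0.1]
width: 0.064
gripper_force: 0.0
```

```bash
cat >> h.py <<'E'
def to(pos,yaw):
    o=r.get_obs();A=Ro.from_euler('xyz',o["eef_rot"],degrees=True);B=Ro.from_euler('xyz',[180,0,yaw],degrees=True)
    d=A.inv().apply(np.array(pos)-o["eef_pos"])/.2
    print("t",o["t"],"at",o["eef_pos"].round(4),o["eef_rot"].round(2),"w",round(o["width"],4),"F",o["contact_force"].round(2))
    print("cmd",d.round(4),((A.inv()*B).as_rotvec()/(np.pi/2)).round(4))
E
python3 - <<'E'
from h import *
to([.496,-.2665,.12],28.7)
S=imaging.get_image("scene");T=imaging.get_image("top")
t=lambda x,y:(x/3.2+110,y/3.2+140); s=lambda x,y:(x/2.665+165,(y-320)/2.667+140)
print(tri(S,s(371,409),T,t(247,147)),tri(S,s(411,457),T,t(234,54)))
E
```

```text
t 1.9167 at [ 0.3617 -0.4379  0.2316] [1.7996e+02 3.0000e-02 2.8660e+01] w 0.064 F [-0.3  -0.53 -0.14]
cmd [ 1.0004 -0.4306  0.557 ] [ 0.0005  0.0003 -0.0005]
(array([0.52619029, 0.21961299, 0.08607082]), np.float64(0.005651358008017834)) (array([0.62698707, 0.23481581, 0.08890017]), np.float64(0.003438360896979385))
```

Call:
servo_tool:
  commands:
    - [1.0,-0.43,0.3,0,0,0]
    - [1.0,-0.43,0.55,0,0,0]
    - [1.0,-0.43,0.55,0,0,0]
    - [1.0,-0.43,0.55,0,0,0]
    - [1.0,-0.43,0.55,0,0,0]
    - [1.0,-0.43,0.55,0,0,0]
    - [1.0,-0.43,0.55,0,0,0]
    - [1.0,-0.43,0.55,0,0,0]

```text
t: 2.68
eef_pos: [0.4957, -0.2662, 0.1198]
eef_rot: [-179.9, 0.1, 28.6]
contact_force: [0.2, -1.0, 0.3]
width: 0.0639
gripper_force: 0.0
```

```bash
python3 - <<'E'
from h import *
to([.496,-.2665,.007],28.7)
S=imaging.get_image("scene");T=imaging.get_image("top")
def crop(p,X,h,w,n=400):
    u=proj(p,X).astype(int);c=p["img"][max(0,u[1]-h):u[1]+h,max(0,u[0]-w):u[0]+w,::-1];return cv2.resize(c,(n,n),interpolation=cv2.INTER_CUBIC)
cv2.imwrite("pics/g1.png",np.hstack([crop(T,(.5,-.26,.03),40,40),crop(S,(.5,-.26,.03),40,40)]))
E
```

```text
t 2.6833 at [ 0.4957 -0.2662  0.1198] [-1.7986e+02  8.0000e-02  2.8640e+01] w 0.0639 F [ 0.22 -1.    0.27]
cmd [0.0015 0.0034 0.5639] [-0.0016  0.0009 -0.0006]
```

View pics/g1.png

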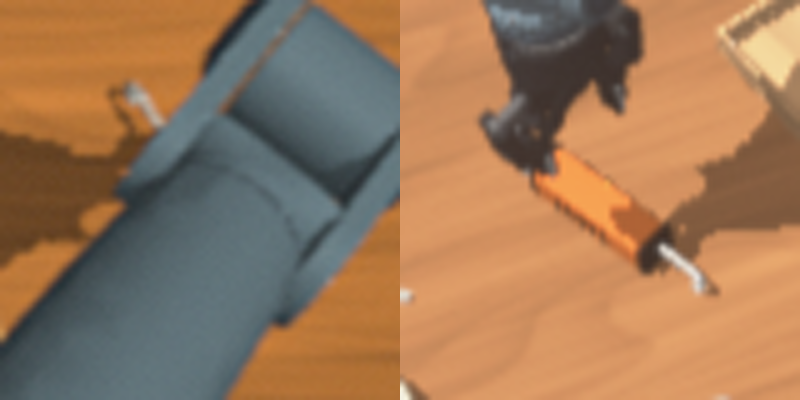

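The fingers stand astride the housing (right panel, housing from (540,160) to (660,260)), so I go down and grip.

Call:
servo_tool:
  commands:
    - [0.0,0.0,0.2,0,0,0]
    - [0.0,0.0,0.35,0,0,0]
    - [0.0,0.0,0.45,0,0,0]
    - [0.0,0.0,0.52,0,0,0]
    - [0.0,0.0,0.563,0,0,0]
    - [0.0,0.0,0.563,0,0,0]
    - [0.0,0.0,0.563,0,0,0]

```text
t: 3.37
eef_pos: [0.4963, -0.268, 0.0096]
eef_rot: [179.9, -0.0, 28.5]
contact_force: [0.1, 0.6, 1.0]
width: 0.064
gripper_force: 0.0
```

Call:
servo_tool:
  commands:
    - [0,0,0,0,0,0]
    - [0,0,0,0,0,0]
    - [0,0,0,0,0,0]
    - [0,0,0,0,0,0]
    - [0,0,0,0,0,0]
    - [0,0,0,0,0,0]
    - [0,0,0,0,0,0]
    - [0,0,0,0,0,0]
  gripper: 1

```text
t: 4.03
eef_pos: [0.4972, -0.2674, 0.0104]
eef_rot: [179.8, -0.0, 28.6]
contact_force: [-0.6, -1.1, 6.8]
width: 0.033
gripper_force: 61.6
```

Call:
servo_tool:
  commands:
    - [0,0,-0.1,0,0,0]
    - [0,0,-0.25,0,0,0]
    - [0,0,-0.45,0,0,0]
    - [0,0,-0.6,0,0,0]
    - [0,0,-0.75,0,0,0]
    - [0,0,-0.75,0,0,0]
    - [0,0,-0.75,0,0,0]

```text
t: 4.62
eef_pos: [0.4968, -0.2668, 0.1603]
eef_rot: [179.8, -0.1, 28.6]
contact_force: [-0.7, -0.1, -3.5]
width: 0.0325
gripper_force: 60.8
```

```bash
python3 - <<'E'
from h import *
u=np.array([np.cos(np.radians(99.5)),np.sin(np.radians(99.5))])
g=np.array([.5766,.2272])-.083*u
print(g);to([*g,.16],99.5)
E
```

```text
[0.59029895 0.1453383 ]
t 4.6167 at [ 0.4968 -0.2668  0.1603] [ 1.7982e+02 -7.0000e-02  2.8610e+01] w 0.0325 F [-0.7  -0.09 -3.49]
cmd [ 1.3974 -1.5852 -0.002 ] [ 2.300e-03  6.000e-04 -7.876e-01]
```

Call:
servo_tool:
  commands:
    - [0.15,-0.15,0,0,0,-0.05]
    - [0.3,-0.3,0,0,0,-0.12]
    - [0.45,-0.45,0,0,0,-0.19]
    - [0.6,-0.6,0,0,0,-0.26]
    - [0.7,-0.75,0,0,0,-0.33]
    - [0.7,-0.79,0,0,0,-0.4]
    - [0.7,-0.79,0,0,0,-0.46]
    - [0.7,-0.79,0,0,0,-0.46]
    - [0.7,-0.79,0,0,0,-0.46]

```text
t: 5.37
eef_pos: [0.5421, -0.0601, 0.1564]
eef_rot: [-179.8, 0.0, 69.9]
contact_force: [-0.3, 0.2, -2.5]
width: 0.033
gripper_force: 60.7
```

```bash
python3 - <<'E'
from h import *
to([.594,.125,.16],99.5)
E
```

```text
t 5.3667 at [ 0.5421 -0.0601  0.1564] [-1.7977e+02  1.0000e-02  6.9880e+01] w 0.033 F [-0.31  0.19 -2.53]
cmd [ 0.9585 -0.0748 -0.0177] [-0.0025 -0.0005 -0.3292]
```

Call:
servo_tool:
  commands:
    - [0.15,0,0,0,0,-0.06]
    - [0.3,-0.02,0,0,0,-0.12]
    - [0.45,-0.04,-0.02,0,0,-0.19]
    - [0.6,-0.06,-0.02,0,0,-0.26]
    - [0.75,-0.075,-0.02,0,0,-0.33]
    - [0.88,-0.075,-0.02,0,0,-0.33]
    - [0.96,-0.075,-0.02,0,0,-0.33]
    - [0.96,-0.075,-0.02,0,0,-0.33]
    - [0.96,-0.075,-0.02,0,0,-0.33]
    - [0.96,-0.075,-0.02,0,0,-0.33]

```text
t: 6.2
eef_pos: [0.5945, 0.1238, 0.1618]
eef_rot: [-179.9, 0.0, 99.6]
contact_force: [-0.3, -0.3, -2.9]
width: 0.0329
gripper_force: 60.8
```

```bash
python3 - <<'E'
from h import *
u=np.array([np.cos(np.radians(99.5)),np.sin(np.radians(99.5))])
g=np.array([.5766,.2272])-.083*u
to([*g,.135],99.5)
S=imaging.get_image("scene");T=imaging.get_image("top")
def crop(p,X,h,n=400):
    u=proj(p,X).astype(int);print(u-h);c=p["img"][u[1]-h:u[1]+h,u[0]-h:u[0]+h,::-1];return cv2.resize(c,(n,n),interpolation=cv2.INTER_CUBIC)
cv2.imwrite("pics/r1.png",np.hstack([crop(T,(.58,.2,.1),40),crop(S,(.58,.2,.1),40)]))
for p in(S,T):
  for t in("hook","hook_gap","gauge","rail"):print(t,[(px(d["at"]).round(1).tolist(),round(d["p"],2)) for d in imaging.place_of(p,t)])
E
```

```text
t 6.2 at [0.5945 0.1238 0.1618] [-179.9     0.     99.58] w 0.0329 F [-0.26 -0.28 -2.89]
cmd [ 0.1097 -0.0025  0.1338] [-0.0011  0.      0.0009]
[152 129]
[265 143]
hook [([120.4, 209.8], 0.6), ([312.1, 169.9], 0.39), ([154.4, 143.0], 0.35)]
hook_gap [([119.5, 206.1], 0.56), ([138.3, 224.8], 0.54), ([154.0, 148.7], 0.47), ([308.0, 173.2], 0.42)]
gauge [([167.2, 168.5], 0.84), ([100.1, 211.5], 0.82), ([291.0, 183.8], 0.8), ([329.1, 235.1], 0.75)]
rail [([311.7, 179.9], 0.63)]
hook [([384.9, 214.8], 0.56), ([399.5, 233.1], 0.45), ([341.4, 319.0], 0.38)]
hook_gap [([405.7, 234.2], 0.54), ([342.9, 307.8], 0.44)]
gauge [([417.7, 249.0], 0.78), ([334.9, 272.7], 0.72), ([216.0, 158.5], 0.62)]
rail [([185.1, 172.2], 0.7), ([262.8, 204.8], 0.58)]
```

View pics/r1.png

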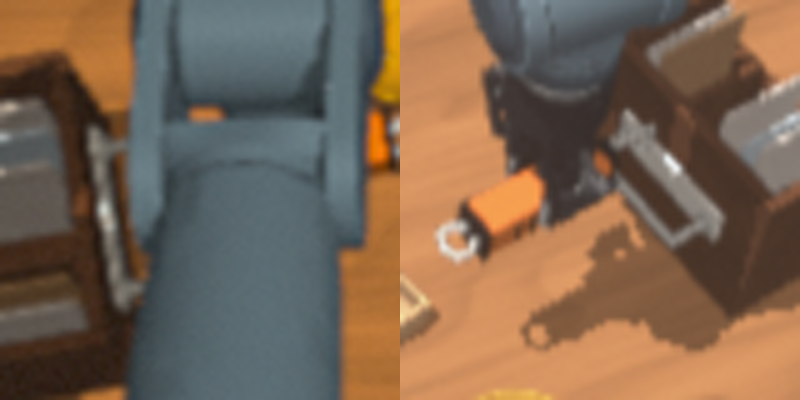

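The ring shows at the lower left (457,240) and the housing's front bit at (600,160). The hook should sit near (630,125), next to the rail's plate, so I check by projection.

```bash
python3 - <<'E'
from h import *
S=imaging.get_image("scene");T=imaging.get_image("top")
g=np.array([.5945,.1238,.1514]);R=Ro.from_euler('z',99.6,degrees=True)
for n,x in dict(ring=(-80,0,18),tailtop=(-60,-17,36),hook=(101,0,16),gap=(81,0,16),front=(60,-17,36),leg=(108,0,25),o=(0,0,0)).items():
    w=g+R.apply(np.array(x)/1000);q=proj(S,w);print(n,w.round(3),"S",q.round(1),"crop",((q-[265,143])*5+[400,0]).round(),"T",proj(T,w).round(1))
for b in((.526,.219,.09),(.627,.236,.09)):q=proj(S,b);print(((q-[265,143])*5+[400,0]).round(),((proj(T,b)-[152,129])*5).round())
E
```

```text
ring [0.608 0.045 0.169] S [274.1 192.4] crop [445. 247.] T [237.1 155.6]
tailtop [0.621 0.067 0.187] S [281.6 190.7] crop [483. 238.] T [229.9 150. ]
hook [0.578 0.223 0.167] S [313.4 171.3] crop [642. 141.] T [181.7 164.9]
gap [0.581 0.204 0.167] S [309.2 173.6] crop [621. 153.] T [187.9 163.9]
front [0.601 0.186 0.187] S [308.2 176.2] crop [616. 166.] T [192.7 156.1]
leg [0.576 0.23  0.176] S [315.2 169.1] crop [651. 131.] T [179.1 164.5]
o [0.594 0.124 0.151] S [291.3 185.4] crop [532. 212.] T [213.2 161. ]
[592. 150.] [172. 282.]
[670. 241.] [151. 138.]
```

Call:
servo_tool:
  commands:
    - [0.05,0,0.05,0,0,0]
    - [0.105,0,0.1,0,0,0]
    - [0.105,0,0.14,0,0,0]
    - [0.105,0,0.17,0,0,0]
    - [0.105,0,0.17,0,0,0]
    - [0.105,0,0.17,0,0,0]

```text
t: 7.3
eef_pos: [0.591, 0.1456, 0.1278]
eef_rot: [-179.9, -0.0, 99.7]
contact_force: [0.4, 0.3, -3.0]
width: 0.0326
gripper_force: 60.9
```

Call:
servo_tool:
  commands:
    - [0,0,0.03,0,0,0]
    - [0,0,0.06,0,0,0]
    - [0,0,0.09,0,0,0]
    - [0,0,0.12,0,0,0]
    - [0,0,0.12,0,0,0]

```text
t: 7.72
eef_pos: [0.5903, 0.1453, 0.1028]
eef_rot: [-179.8, -0.0, 99.7]
contact_force: [0.5, 0.4, -3.0]
width: 0.0329
gripper_force: 60.9
```

Call:
servo_tool:
  commands:
    - [0,0,0.02,0,0,0]
    - [0,0,0.04,0,0,0]
    - [0,0,0.05,0,0,0]
    - [0,0,0.05,0,0,0]

```text
t: 8.05
eef_pos: [0.591, 0.1455, 0.094]
eef_rot: [-179.9, -0.0, 99.7]
contact_force: [0.2, -0.4, -2.6]
width: 0.0329
gripper_force: 60.9
```

Call:
servo_tool:
  commands:
    - [0,0,0.02,0,0,0]
    - [0,0,0.04,0,0,0]
    - [0,0,0.04,0,0,0]
    - [0,0,0.04,0,0,0]

```text
t: 8.38
eef_pos: [0.5911, 0.1456, 0.0863]
eef_rot: [-180.0, -0.0, 99.7]
contact_force: [0.1, -0.3, -2.0]
width: 0.0332
gripper_force: 60.9
```

```bash
python3 - <<'E'
from h import *
o=r.get_obs();print(o["eef_pos"],o["contact_force"])
S=imaging.get_image("scene")
def crop(p,X,h,n=500):
    u=proj(p,X).astype(int);print(u-h);c=p["img"][u[1]-h:u[1]+h,u[0]-h:u[0]+h,::-1];return cv2.resize(c,(n,n),interpolation=cv2.INTER_CUBIC)
cv2.imwrite("pics/r2.png",crop(S,(.58,.2,.1),25))
for t in("hook","hook_gap","gauge","rail"):print(t,[(px(d["at"]).round(1).tolist(),round(d["p"],2)) for d in imaging.place_of(S,t)])
E
```

```text
[0.59114247 0.14555428 0.0862777 ] [ 0.06293843 -0.34643535 -2.04495233]
[280 158]
hook [([119.4, 210.5], 0.57), ([314.3, 179.4], 0.37)]
hook_gap [([117.4, 207.0], 0.58), ([312.1, 181.0], 0.41), ([153.8, 149.1], 0.4)]
gauge [([98.7, 210.2], 0.92), ([166.6, 166.3], 0.75), ([294.2, 190.2], 0.6)]
rail [([312.9, 182.7], 0.66)]
```

View pics/r2.png

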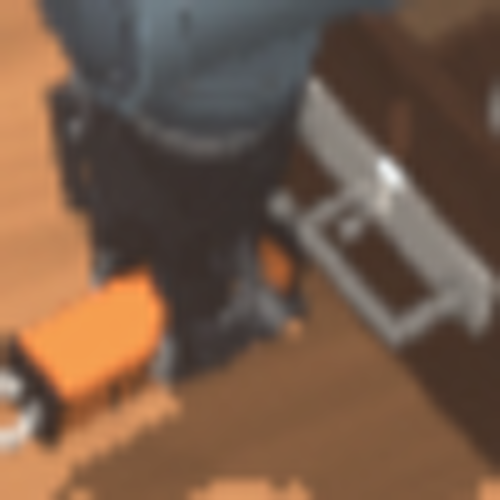

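The shank crosses the bar at about (315,215), with the leg and tip behind it at (350,230). The hook is over the bar, so I draw slowly.

Call:
servo_tool:
  commands:
    - [-0.02,0,0.005,0,0,0]
    - [-0.04,0,0.01,0,0,0]
    - [-0.06,0,0.01,0,0,0]
    - [-0.08,0,0.01,0,0,0]
    - [-0.1,0,0.01,0,0,0]
    - [-0.12,0,0.01,0,0,0]
    - [-0.14,0,0.01,0,0,0]
    - [-0.16,0,0.01,0,0,0]
    - [-0.18,0,0.01,0,0,0]
    - [-0.18,0,0.01,0,0,0]

```text
t: 9.47
eef_pos: [0.5975, 0.1099, 0.0847]
eef_rot: [-180.0, -0.0, 99.7]
contact_force: [-0.3, 3.2, -2.7]
width: 0.0328
gripper_force: 60.7
```

Call:
servo_tool:
  commands:
    - [-0.02,0,0,0,0,0]
    - [-0.04,0,0,0,0,0]
    - [-0.06,0,0,0,0,0]
    - [-0.08,0,0,0,0,0]
    - [-0.1,0,0,0,0,0]
    - [-0.1,0,0,0,0,0]

```text
t: 9.97
eef_pos: [0.6007, 0.0913, 0.0845]
eef_rot: [-180.0, -0.2, 99.6]
contact_force: [0.3, 8.1, -3.5]
width: 0.0329
gripper_force: 60.6
```

```bash
python3 - <<'E'
from h import *
F=[]
for i in range(5):
    S=imaging.get_image("scene");F.append(r.get_obs()["contact_force"])
print(np.mean(F,0),np.std(F,0),r.get_obs()["eef_pos"])
def crop(p,X,h,n=500):
    u=proj(p,X).astype(int);c=p["img"][u[1]-h:u[1]+h,u[0]-h:u[0]+h,::-1];return cv2.resize(c,(n,n),interpolation=cv2.INTER_CUBIC)
cv2.imwrite("pics/r3.png",crop(S,(.58,.2,.1),25))
E
```

```text
[ 0.09628162  8.29217547 -3.29971297] [0.45954257 0.61141752 0.3457724 ] [0.60061585 0.09180178 0.08453526]
```

View pics/r3.png

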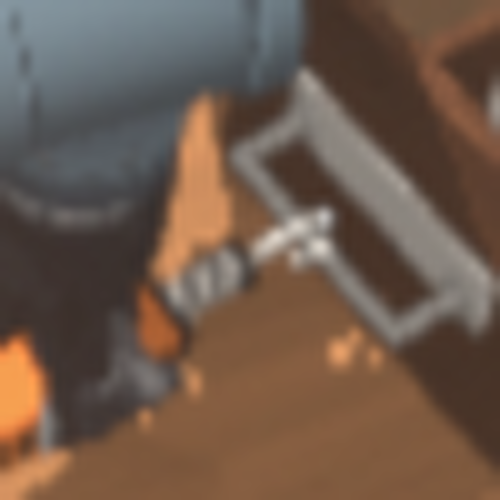

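The hook is drawing on the bar at (300,235), with the white plunger out and no green yet. Force is about 8.2 N, so roughly 33 mm; 8 mm more is needed.

Call:
servo_tool:
  commands:
    - [-0.01,0,0,0,0,0]
    - [-0.02,0,0,0,0,0]
    - [-0.03,0,0,0,0,0]
    - [-0.04,0,0,0,0,0]
    - [-0.04,0,0,0,0,0]

```text
t: 10.63
eef_pos: [0.6018, 0.0842, 0.0844]
eef_rot: [-180.0, -0.2, 99.6]
contact_force: [0.1, 10.1, -2.4]
width: 0.0331
gripper_force: 60.6
```

```bash
python3 - <<'E'
from h import *
F=[]
for i in range(8):
    S=imaging.get_image("scene");F.append(r.get_obs()["contact_force"])
print(np.mean(F,0),np.std(F,0),r.get_obs()["eef_pos"])
def crop(p,X,h,n=500):
    u=proj(p,X).astype(int);c=p["img"][u[1]-h:u[1]+h,u[0]-h:u[0]+h,::-1];return cv2.resize(c,(n,n),interpolation=cv2.INTER_CUBIC)
cv2.imwrite("pics/r4.png",crop(S,(.59,.17,.1),20,600))
E
```

```text
[-0.21666929 10.28222522 -3.65069675] [0.33735239 0.6388026  0.33941541] [0.60179257 0.08447735 0.08440944]
```

View pics/r4.png

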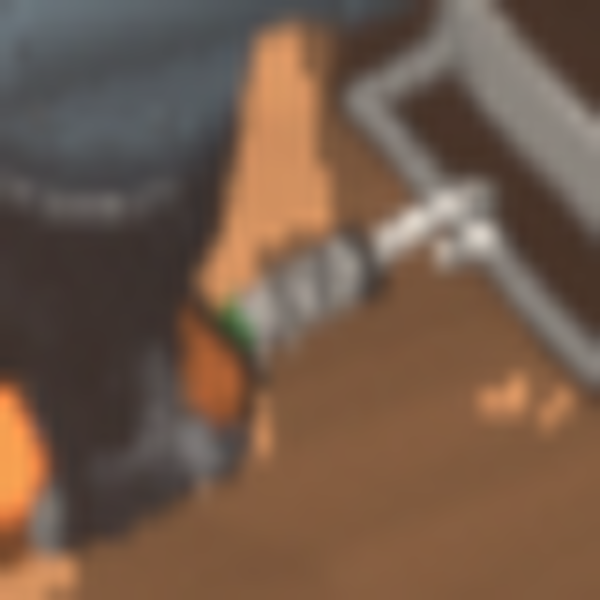

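Green shows at the mouth (235,320), at about 10.3 N. I hold there.

Call:
servo_tool:
  commands:
    - [0,0,0,0,0,0]
    - [0,0,0,0,0,0]
    - [0,0,0,0,0,0]
    - [0,0,0,0,0,0]
    - [0,0,0,0,0,0]
    - [0,0,0,0,0,0]
    - [0,0,0,0,0,0]
    - [0,0,0,0,0,0]
    - [0,0,0,0,0,0]
    - [0,0,0,0,0,0]
    - [0,0,0,0,0,0]
    - [0,0,0,0,0,0]
    - [0,0,0,0,0,0]
    - [0,0,0,0,0,0]
    - [0,0,0,0,0,0]
    - [0,0,0,0,0,0]
    - [0,0,0,0,0,0]
    - [0,0,0,0,0,0]
    - [0,0,0,0,0,0]
    - [0,0,0,0,0,0]

```text
t: 12.7
eef_pos: [0.6018, 0.0845, 0.0844]
eef_rot: [180.0, -0.2, 99.7]
contact_force: [0.5, 9.4, -3.9]
width: 0.0329
gripper_force: 60.6
```

Call:
servo_tool:
  commands:
    - [0,0,0,0,0,0]
    - [0,0,0,0,0,0]
    - [0,0,0,0,0,0]
    - [0,0,0,0,0,0]
    - [0,0,0,0,0,0]
    - [0,0,0,0,0,0]

```text
t: 13.2
eef_pos: [0.6018, 0.0845, 0.0844]
eef_rot: [180.0, -0.2, 99.7]
contact_force: [0.3, 10.0, -3.2]
width: 0.0335
gripper_force: 60.6
```

Call:
servo_tool:
  commands:
    - [0.015,0,0,0,0,0]
    - [0.03,0,0,0,0,0]
    - [0.045,0,0,0,0,0]
    - [0.06,0,0,0,0,0]
    - [0.075,0,0,0,0,0]
    - [0.09,0,0,0,0,0]
    - [0.105,0,0,0,0,0]
    - [0.12,0,0,0,0,0]
    - [0.135,0,0,0,0,0]
    - [0.15,0,0,0,0,0]
    - [0.165,0,0,0,0,0]
    - [0.18,0,0,0,0,0]
    - [0.195,0,0,0,0,0]
    - [0.21,0,0,0,0,0]
    - [0.22,0,0,0,0,0]
    - [0.22,0,0,0,0,0]
    - [0.22,0,0,0,0,0]

```text
t: 14.62
eef_pos: [0.5948, 0.1257, 0.0846]
eef_rot: [-180.0, 0.0, 99.7]
contact_force: [0.5, 0.0, -2.1]
width: 0.0328
gripper_force: 60.8
```

```bash
python3 - <<'E'
from h import *
to([.5911,.1456,.0863],99.6)
E
```

```text
t 14.6167 at [0.5948 0.1257 0.0846] [-1.7999e+02  3.0000e-02  9.9710e+01] w 0.0328 F [ 0.47  0.05 -2.1 ]
cmd [ 0.1014 -0.0013 -0.0083] [-0.0001  0.0003  0.0012]
```

Call:
servo_tool:
  commands:
    - [0.02,0,0,0,0,0]
    - [0.04,0,0,0,0,0]
    - [0.06,0,0,0,0,0]
    - [0.08,0,0,0,0,0]
    - [0.1,0,0,0,0,0]
    - [0.1,0,0,0,0,0]
    - [0.1,0,0,0,0,0]

```text
t: 15.2
eef_pos: [0.5913, 0.1459, 0.0847]
eef_rot: [-180.0, 0.0, 99.7]
contact_force: [-0.1, -0.5, -2.4]
width: 0.0328
gripper_force: 60.8
```

Call:
servo_tool:
  commands:
    - [0,0,-0.03,0,0,0]
    - [0,0,-0.06,0,0,0]
    - [0,0,-0.09,0,0,0]
    - [0,0,-0.12,0,0,0]
    - [0,0,-0.16,0,0,0]
    - [0,0,-0.22,0,0,0]
    - [0,0,-0.3,0,0,0]
    - [0,0,-0.38,0,0,0]
    - [0,0,-0.38,0,0,0]
    - [0,0,-0.38,0,0,0]

```text
t: 16.03
eef_pos: [0.5923, 0.1456, 0.1624]
eef_rot: [179.8, 0.0, 99.7]
contact_force: [-0.5, 0.4, -2.5]
width: 0.0331
gripper_force: 60.9
```

```bash
python3 - <<'E'
from h import *
to([.473,-.035,.16],16.3); to([.595,.03,.16],99.6)
T=imaging.get_image("top")
for t in("hook","gauge","tray"):print(t,[(px(d["at"]).round(1).tolist(),round(d["p"],2)) for d in imaging.place_of(T,t)])
E
```

```text
t 16.0333 at [0.5923 0.1456 0.1624] [1.7982e+02 2.0000e-02 9.9700e+01] w 0.0331 F [-0.45  0.42 -2.48]
cmd [-0.7896 -0.7402  0.01  ] [ 0.0018 -0.0013  0.9266]
t 16.0333 at [0.5923 0.1456 0.1624] [1.7982e+02 2.0000e-02 9.9700e+01] w 0.0331 F [-0.45  0.42 -2.48]
cmd [-0.572  -0.0842  0.012 ] [0.002  0.0002 0.0011]
hook [([340.4, 318.9], 0.38), ([398.5, 229.4], 0.37)]
gauge [([419.8, 250.1], 0.94), ([334.7, 275.4], 0.82), ([206.9, 164.4], 0.67), ([262.4, 204.6], 0.38), ([384.4, 212.5], 0.21)]
tray []
```

Call:
servo_tool:
  commands:
    - [-0.15,0,0,0,0,0]
    - [-0.3,-0.05,0,0,0,0]
    - [-0.45,-0.2,0,0,0,0.07]
    - [-0.6,-0.35,0,0,0,0.14]
    - [-0.7,-0.5,0,0,0,0.21]
    - [-0.8,-0.65,0,0,0,0.28]
    - [-0.8,-0.79,0,0,0,0.35]
    - [-0.8,-0.79,0,0,0,0.42]
    - [-0.8,-0.79,0,0,0,0.49]
    - [-0.8,-0.79,0,0,0,0.56]
    - [-0.8,-0.79,0,0,0,0.63]
    - [-0.8,-0.79,0,0,0,0.7]
    - [-0.8,-0.79,0,0,0,0.77]
    - [-0.8,-0.79,0,0,0,0.84]
    - [-0.8,-0.79,0,0,0,0.91]
    - [-0.8,-0.79,0,0,0,0.927]
    - [-0.8,-0.79,0,0,0,0.927]
    - [-0.8,-0.79,0,0,0,0.927]

```text
t: 17.73
eef_pos: [0.4622, -0.0386, 0.1601]
eef_rot: [-180.0, 0.1, 16.3]
contact_force: [1.0, 0.9, -3.0]
width: 0.0329
gripper_force: 61.1
```

```bash
python3 - <<'E'
from h import *
to([.462,-.0384,.05],16.3)
S=imaging.get_image("scene")
cv2.imwrite("pics/t1.png",cv2.resize(S["img"][130:240,180:300,::-1],(600,550),interpolation=cv2.INTER_CUBIC))
E
```

```text
t 17.7333 at [ 0.4622 -0.0386  0.1601] [-1.7996e+02  6.0000e-02  1.6320e+01] w 0.0329 F [ 1.03  0.86 -2.97]
cmd [-1.000e-04 -9.000e-04  5.503e-01] [-0.0005  0.0007  0.0003]
```

View pics/t1.png

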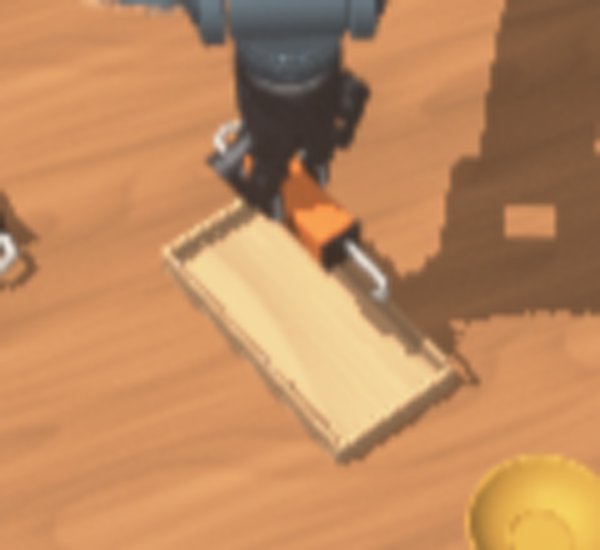

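The gauge is level over the tray and parallel to it, so I lower it.

Call:
servo_tool:
  commands:
    - [0,0,0.15,0,0,0]
    - [0,0,0.3,0,0,0]
    - [0,0,0.45,0,0,0]
    - [0,0,0.54,0,0,0]
    - [0,0,0.61,0,0,0]
    - [0,0,0.66,0,0,0]
    - [0,0,0.69,0,0,0]
    - [0,0,0.69,0,0,0]
    - [0,0,0.69,0,0,0]

```text
t: 18.53
eef_pos: [0.4631, -0.0389, 0.0231]
eef_rot: [180.0, -0.0, 16.3]
contact_force: [0.3, 0.2, -1.8]
width: 0.0328
gripper_force: 60.9
```

```bash
python3 - <<'E'
from h import *
to([.462,-.0384,.015],16.3)
S=imaging.get_image("scene");T=imaging.get_image("top")
a=cv2.resize(S["img"][150:235,195:280,::-1],(600,600),interpolation=cv2.INTER_CUBIC)
cv2.imwrite("pics/t2.png",a)
E
```

```text
t 18.5333 at [ 0.4631 -0.0389  0.0231] [ 1.7998e+02 -4.0000e-02  1.6280e+01] w 0.0328 F [ 0.29  0.15 -1.77]
cmd [-0.0048 -0.004   0.0407] [ 0.0003 -0.0004 -0.0002]
```

View pics/t2.png

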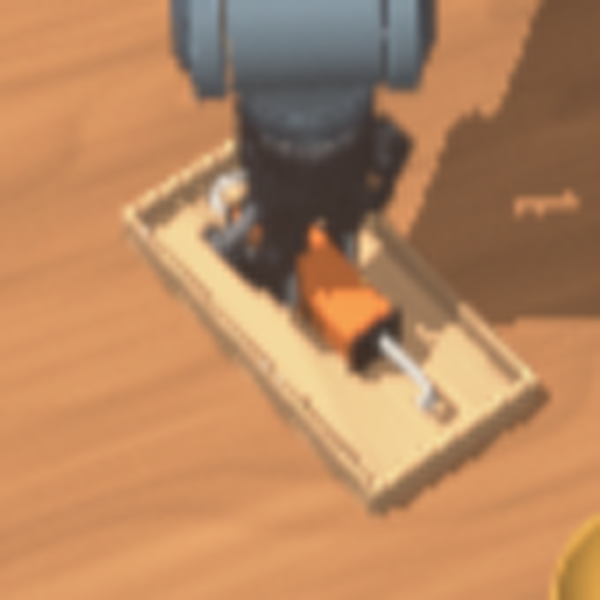

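The gauge sits inside the walls with room all round: hook tip at (435,405), end wall at about (455,440). I lower it to the floor, where contact is expected at a TCP height of about 0.0155.

Call:
servo_tool:
  commands:
    - [0,0,0.01,0,0,0]
    - [0,0,0.02,0,0,0]
    - [0,0,0.03,0,0,0]
    - [0,0,0.037,0,0,0]
    - [0,0,0.037,0,0,0]

```text
t: 19.05
eef_pos: [0.4628, -0.0388, 0.0154]
eef_rot: [180.0, -0.0, 16.3]
contact_force: [-0.5, 0.7, -2.0]
width: 0.0336
gripper_force: 61.1
```

Call:
servo_tool:
  commands:
    - [0,0,0.005,0,0,0]
    - [0,0,0.01,0,0,0]
    - [0,0,0.01,0,0,0]

```text
t: 19.3
eef_pos: [0.4628, -0.0388, 0.0153]
eef_rot: [-179.9, 0.1, 16.3]
contact_force: [-11.4, 2.2, 22.4]
width: 0.033
gripper_force: 64.1
```

Call:
servo_tool:
  commands:
    - [0,0,-0.005,0,0,0]
    - [0,0,-0.005,0,0,0]
    - [0,0,-0.005,0,0,0]
    - [0,0,-0.005,0,0,0]
    - [0,0,-0.005,0,0,0]
    - [0,0,-0.005,0,0,0]
  gripper: -0.3

```text
t: 19.8
eef_pos: [0.4626, -0.0387, 0.0141]
eef_rot: [-180.0, 0.0, 16.3]
contact_force: [-0.3, -0.3, -0.2]
width: 0.0557
gripper_force: 0.0
```

Call:
servo_tool:
  commands:
    - [0,0,-0.05,0,0,0]
    - [0,0,-0.15,0,0,0]
    - [0,0,-0.3,0,0,0]
    - [0,0,-0.5,0,0,0]
    - [0,0,-0.7,0,0,0]
    - [0,0,-0.9,0,0,0]
    - [-0.2,0,-0.9,0,0,0]
    - [-0.4,0,-0.9,0,0,0]
    - [-0.4,0,-0.9,0,0,0]
    - [-0.4,0,-0.9,0,0,0]

```text
t: 20.63
eef_pos: [0.3847, -0.0613, 0.1948]
eef_rot: [179.9, -0.1, 16.2]
contact_force: [0.3, 0.1, 0.3]
width: 0.0555
gripper_force: 0.0
```

```bash
python3 - <<'E'
from h import *
to([.462,-.0384,.2],16.3)
S=imaging.get_image("scene")
cv2.imwrite("pics/t3.png",cv2.resize(S["img"][150:235,195:280,::-1],(600,600),interpolation=cv2.INTER_CUBIC))
E
```

```text
t 20.6333 at [ 0.3847 -0.0613  0.1948] [ 1.7992e+02 -1.0000e-01  1.6160e+01] w 0.0555 F [0.28 0.07 0.27]
cmd [ 0.4031 -0.0023 -0.0253] [ 0.0009 -0.0011 -0.0015]
```

View pics/t3.png

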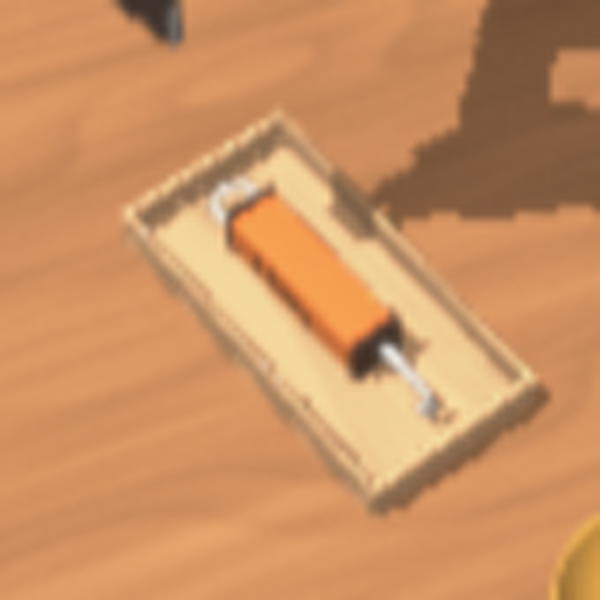

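The gauge lies flat in the middle of the box (ring (235,200), hook (430,405)), with the plunger home and the gripper clear.

```bash
python3 -c "
from cell import r
print(r.hand_in())"
```

```text
the job is handed in; nothing more can be done
None
```

I held the rail at about 10 N with green at the mouth for over 2 s, then eased the gauge back to zero, unhooked it and laid it flat in the wooden box; the job is handed in, but no verdict came back.

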